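# Fit the full grease canister to the honey pump

## Robot

A 6-joint arm with a two-finger parallel gripper is mounted at the origin on the work surface. World frame = base frame: x ahead of the robot, y to its left, z up, the work surface at z = 0. Lengths are in m, angles in rad, forces in N, time in s.
With the tool pointing down it reaches from about 0.25 to 0.775 m from the base axis. Payload 4 kg.
Tool frame: the origin (TCP) lies at the very end of the fingers, on their centre line; the grasp point (between the pads) lies 19 mm behind it (robot.hold_point_z is the distance from the TCP to the grasp point, in m); z points along the fingers, y is the line along which they close (so a half turn about z gives the same grasp; the last joint's range is limited). The gripper opens to 94 mm and grips with 3 to 60 N. Pads are 16 mm wide; open, the fingers measure 119 mm over their backs; the gripper's body (75 mm by 177 mm) begins 78 mm behind the grasp point.
Start: joints at [-1.402, 0.087, 1.371, -0, 1.684, -0.103], TCP at [0.148, -0.53, 0.167] pointing down, gripper open.
Joint ranges: [-3.1, 3.1], [-0.76, 2.03], [0.27, 2.55], [-1.08, 4.22], [0.17, 2.65], [-2.57, 2.57]. Speed limits (rad/s): [2.79, 2.79, 3.14, 3.14, 3.14, 3.14].

## Interface

Orientations are given as [roll, pitch, yaw] about the fixed x, y, z axes, in that order (R = Rz(yaw) Ry(pitch) Rx(roll)).
In Python, from bench import robot gives the robot as it stands.
- The arm moves only by the tool carry_out, never from a script. Its argument "steps" is a list of rows, each a list of 3 entries, a list of its own where there are three numbers: the shift along the tool's x, y, z in m, then the turn about the tool's z in units of 10 degrees (1.0 is 10 degrees), then the closure, from -1 (fully open) to 1 (shut). In form: [[[tx, ty, tz], roll, jaw], ...]. A call has 1 to 10 rows; each row is the pose to reach, as a shift and turn from the pose commanded when the call began, along the tool's axes at that moment; what a row does not reach only later rows make up. A row lasts 1/8 s, in which the tool goes at most 62.5 mm and 10.7 degrees, less where a joint would pass 70% of its speed; a pose out of reach is approached as far as the arm can. A call with a gripper value outside its range is refused whole. The fingers move at their own pace and stop on an object; the grip force is fixed at half the most. Time passes only in rows, so rows that repeat a pose let the fingers close. It gives the time, the measured TCP pose, the force, the opening and the grip force at its end, in the units of the state.
- robot.get_obs(): the state, without advancing time (a new reading comes with each control period).
- robot.snapshot(name): name is "scene" or "top"; returns a dict with "image" (384x512x3 uint8, red, green, blue), "z_map" (384x512 float32, m along the optical axis (not along the pixel's ray), 0 where there is no reading), "mtx" (3x3 intrinsics, pixels), "R" (3x3) and "t" (3): a world point X has camera coordinates R X + t. Camera axes: x right, y down, z forward; pixel columns grow to the right and rows downward; lengths in m; the calibration is good to about 2 mm. A picture is of the moment at which its call begins.
- robot.close_job(): hands the job in; it is judged then, once.
The state is a dict: "time": time; "joint_positions": joint angles; "qvel": joint speeds; "joint_torque": joint torques, N m; "tool_pos": TCP position; "ee_rot": TCP orientation; "wrist_force": force on the tool from outside, world axes, zero at the start; "wrist_torque": the same for the moment, N m; "width": finger opening in m; "finger_force": force on a finger pad.
Only numpy, scipy, OpenCV 4.12 (cv2) and the standard library are available. Lean on these libraries where they do the work, as an engineer would, in place of code of your own. Each camera call takes 0.05 s, during which the arm holds its last target. There are 200 camera calls.

## Task

One of the two look-alike grease canisters on the tray is full and the other is empty: lift them to feel which is heavier, then fit the full one to the pump drive's bayonet socket, with its pins down through the slots, pushed fully home and twisted clockwise as far as it will go. Leave the empty canister standing upright on the tray, let go of everything, and neither shift nor knock over the jars, bottle and lids.

Things in the scene. Friction and masses are not known exactly. Their poses are not given: they have to be found in the camera images.
- canister_1_mid (a point): Middle of the first grease canister (look-alikes: closed aluminium drum, 60 mm across, 60 tall, on a 21 mm long spigot, upright; overall 125 mm): on the axis, 62.5 mm above the foot, 40.5 mm below the middle of its wing grip. Wing: black, on the lid, 46 mm long (x), 14 thick (y), 44 tall, in line with the pins. z up; a half turn makes no difference. Either one may be the full one.
- canister_2_mid (a point): Middle of the second grease canister (look-alikes: closed aluminium drum, 60 mm across, 60 tall, on a 21 mm long spigot, upright; overall 125 mm): on the axis, 62.5 mm above the foot, 40.5 mm below the middle of its wing grip. Wing: black, on the lid, 46 mm long (x), 14 thick (y), 44 tall, in line with the pins. z up; a half turn makes no difference. Either one may be the full one.
- canister_1: The first canister; origin on its axis at the foot. Steel spigot 38 mm across with two opposite round pins along x (under the wing), 8 mm thick, tips 26 mm from the axis, pin centres 6 mm above the foot. The full canister weighs more than twice the empty one, both under 0.9 kg; the contents have a little play.
- canister_2: The second canister; origin on its axis at the foot. Steel spigot 38 mm across with two opposite round pins along x (under the wing), 8 mm thick, tips 26 mm from the axis, pin centres 6 mm above the foot. The full canister weighs more than twice the empty one, both under 0.9 kg; the contents have a little play.
- socket (a point): Bayonet socket, open upwards: on its axis, on the floor where the foot rests, 45 mm above the table, 18 mm below the collar top (68 mm across). Bore 41 mm. Two opposite slots 11.5 mm wide let the pins straight down along this frame's x axis (either way round). Under the 6 mm rim the pins turn clockwise seen from above to a stop 60 degrees on; 2 mm of play, no spring. z up.
- pump: White pump drive, fixed, that carries the socket (same x, y and axes; origin on the table under the socket). Housing 37 mm tall, 130 mm along x, from 65 mm on +y to 160 mm on -y of the socket. On it, 118 mm to -y of the socket, an upright grey motor 68 mm across, its top 202 mm above the table. A black index mark on the collar stands at each slot.
- tray: Shallow aluminium tray, fixed to the table, 220 mm (x) by 260 mm (y), rim 12 mm tall, floor 3 mm thick; both canisters start standing on it. Origin at the centre of its underside.
- jar_small: Small filled glass honey jar with black lid, 54 mm across, 66 mm tall, standing on the tray; bystander. Origin at the centre of its foot, z up.
- lid_tray: Loose black jar lid, 70 mm across, 12 mm thick, lying on the tray; bystander. Origin at the centre of its underside.
- lid_bench: Loose black jar lid, 70 mm across, 12 mm thick, lying on the table in front of the robot; bystander. Origin at the centre of its underside.
- jar_a: Large filled glass honey jar with black lid, 80 mm across, 130 mm tall, on the far left of the table; bystander. Origin at the centre of its foot, z up.
- jar_b: Large filled glass honey jar with black lid, 80 mm across, 130 mm tall, on the far right of the table; bystander. Origin at the centre of its foot, z up.
- jar_c: Large filled glass honey jar with black lid, 80 mm across, 130 mm tall, left of the tray; bystander. Origin at the centre of its foot, z up.
- bottle: Tall amber honey bottle, 62 mm across, 180 mm tall, standing between tray and pump drive; bystander. Origin at the centre of its foot, z up.
Mind the look-alikes: they are no part of the job. Leave any blue or purple look-alike of the canister_2 alone.

How it is judged:
On the way, in this order (a step that is already met when the one before it is completed fails the run):
1. a canister is lifted clear of the tray (height (world z) of any of canister_1_mid, canister_2_mid above 0.081 m), for 0.1 s.
2. a canister's foot is down in the socket, its pins through the slots (((horizontal distance between canister_1_mid and socket below 0.006 m and z of canister_1_mid in the frame of socket below 0.0675 m) or (horizontal distance between canister_2_mid and socket below 0.006 m and z of canister_2_mid in the frame of socket below 0.0675 m))).
At the end, for the whole second after the job is handed in: Heavier canister in the socket: within 5 mm of its axis, foot within 4 mm of its floor, upright within 0.08 rad, wing at least 0.87 rad from the slot line, at rest. Lighter one upright (0.1 rad) and at rest on the tray, pressing on it with 1.0 to 4.2 N (the full one presses over 5.5 N) (((horizontal distance between canister_1_mid and socket below 0.005 m and z of canister_1_mid in the frame of socket below 0.0665 m and angle between the x axis of canister_1_mid and the x axis of socket, either way round above 0.87 rad and angle between canister_1_mid's own z axis and vertical below 0.08 rad and linear speed of each of canister_1, canister_2 below 0.02 m/s and angular speed of canister_1 below 0.1 rad/s and contact force between canister_2 and tray between 1 and 4.2 N and angle between canister_2_mid's own z axis and vertical below 0.1 rad) or (horizontal distance between canister_2_mid and socket below 0.005 m and z of canister_2_mid in the frame of socket below 0.0665 m and angle between the x axis of canister_2_mid and the x axis of socket, either way round above 0.87 rad and angle between canister_2_mid's own z axis and vertical below 0.08 rad and linear speed of each of canister_2, canister_1 below 0.02 m/s and angular speed of canister_2 below 0.1 rad/s and contact force between canister_1 and tray between 1 and 4.2 N and angle between canister_1_mid's own z axis and vertical below 0.1 rad))); the robot touches nothing.
It fails at once if a bystander is shifted by more than 30 mm or tipped over (distance of any of jar_small, lid_tray, lid_bench, jar_a, jar_b, jar_c, bottle from where it was at the start of the episode above 0.03 m or angle between any of jar_small, jar_a, jar_b, jar_c, bottle's own z axis and vertical above 0.4 rad).
It also fails if it takes over 72 s, if anything falls off the work surface, if the arm or the gripper's body presses on something with over 40 N, if the wrist force passes 120 N, or if a joint passes its speed limit or range.

## Working session

There is one attempt and no reset: what is moved stays moved. The work goes in short steps, Python scripts to look and compute and a tool call to move; the robot and the scene stay as the last step left them, time stands still between calls to the robot, and variables do not carry over. Pictures are saved under pics/ and viewed, at most 10 in all, crops included, and the job is handed in when it is done.

Besides the shell and the picture viewer there is one more tool, called after "Emit:" by a JSON object that holds its "api" and its "payload", one argument or row to a line. carry_out: Moves the arm, as the interface text tells. Its arguments: {"type":"object","properties":{"steps":{"type":"array","items":{"type":"array"}}},"required":["steps"]}

```bash
mkdir -p pics; ls
python3 - <<'E'
from bench import robot
import cv2,numpy as np
for n in("top","scene"):
    s=robot.snapshot(n); np.savez(f"{n}.npz",**s); cv2.imwrite(f"pics/{n}0.png",s["image"][:,:,::-1])
    print(n,s["mtx"].tolist(),s["R"].round(3).tolist(),s["t"])
print(robot.get_obs())
E
```

```text
pics
top [[445.5586734569542, 0.0, 249.7682080839315], [0.0, 445.5586734569542, 192.63676780525677], [0.0, 0.0, 1.0]] [[0.003, -1.0, -0.024], [-0.999, -0.002, -0.044], [0.044, 0.024, -0.999]] [0.1515969  0.54033623 1.02493319]
scene [[405.0495793891594, 0.0, 249.8426185656859], [0.0, 405.0495793891594, 190.1885643440054], [0.0, 0.0, 1.0]] [[-0.412, 0.911, -0.012], [0.77, 0.342, -0.539], [-0.487, -0.231, -0.843]] [ 0.07565406 -0.43189323  1.45078167]
{'time': 0.1, 'joint_positions': array([-1.40214081e+00,  8.78728975e-02,  1.37206433e+00,  3.92456248e-05,
        1.68361656e+00, -1.03093501e-01]), 'qvel': array([ 0.00163471, -0.00154948, -0.00430368, -0.0010042 ,  0.0002772 ,
        0.00191387]), 'joint_torque': array([ 1.14844046e-03, -3.41252697e+01, -3.03301835e+01,  7.19168410e-02,
        3.04329791e-02, -9.09880214e-05]), 'tool_pos': array([ 0.14754798, -0.52925549,  0.16564547]), 'ee_rot': array([-3.13964595e+00, -2.40619144e-04,  2.71753159e-01]), 'wrist_force': array([-0.3827723 ,  0.70720835,  1.03947841]), 'wrist_torque': array([ 0.00822498, -0.00450368,  0.0410969 ]), 'finger_force': 0.0, 'width': 0.09414730928505288}
```

View pics/top0.png

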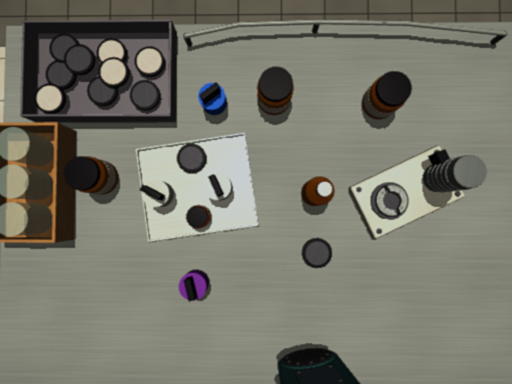

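View pics/scene0.png

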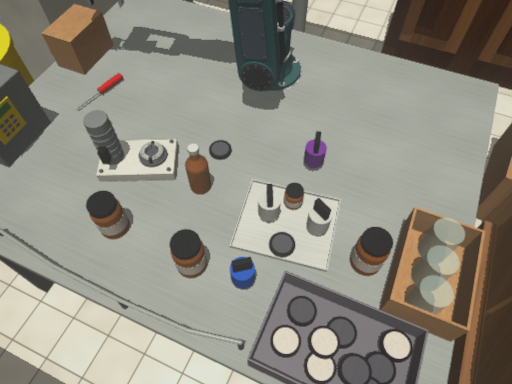

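Top view: the canisters on the tray have wings at about (155,193) and (217,187), with lid_tray at (191,157) and the small jar at (199,216). The socket is at (390,201), and the bottle at (318,190). The blue and purple look-alikes are off the tray. Next I measure the wings and the socket.

```bash
cat > h.py <<'E'
import numpy as np, cv2
from bench import robot
def cloud(s):
    z=s["z_map"].astype(float); v,u=np.mgrid[:z.shape[0],:z.shape[1]]; K=s["mtx"]
    P=np.stack([(u-K[0,2])/K[0,0]*z,(v-K[1,2])/K[1,1]*z,z],-1)
    W=(P-s["t"])@s["R"]; W[z==0]=np.nan; return W
def proj(s,X):
    c=s["R"]@np.asarray(X,float)+s["t"]; p=s["mtx"]@c; return p[:2]/p[2]
def rect(xy):
    (c,sz,a)=cv2.minAreaRect(xy.astype(np.float32)); 
    if sz[0]<sz[1]: sz=sz[::-1]; a+=90
    return np.round(c,4),np.round(sz,4),round((a+90)%180-90,1)
E
python3 - <<'E'
from h import *
for n in("top","scene"):
    s=dict(np.load(n+".npz")); W=cloud(s); I=s["image"].astype(int)
    for (name,c) in (("c1",(155,193)),("c2",(217,187))):
        if n=="top":
            u,v=c; K=s["mtx"]; d=np.array([(u-K[0,2])/K[0,0],(v-K[1,2])/K[1,1],1]); 
            o=-s["R"].T@s["t"]; r=s["R"].T@d; g=o+r*(0.11-o[2])/r[2]; exec(f"{name}=g")
        g=globals()[name]
        m=(np.hypot(W[...,0]-g[0],W[...,1]-g[1])<.05)&(W[...,2]>.09)&(W[...,2]<.14)&(I.max(-1)<70)
        p=W[m]; print(n,name,m.sum(),"z",np.percentile(p[:,2],[5,50,95]).round(3),"wing>.12",rect(p[p[:,2]>.118][:,:2]),"mean",p[p[:,2]>.118].mean(0).round(4))
        d=W[(np.hypot(W[...,0]-g[0],W[...,1]-g[1])<.05)&(abs(W[...,2]-.084)<.004)&(I.max(-1)>90)]
        if len(d)>5: print("  lid",len(d),np.round(cv2.minEnclosingCircle(d[:,:2].astype(np.float32)),4) if 0 else cv2.minEnclosingCircle(d[:,:2].astype(np.float32)))
    if n=="top":
        u,v=390,201; d=np.array([(u-K[0,2])/K[0,0],(v-K[1,2])/K[1,1],1]); r=s["R"].T@d; sk=o+r*(.063-o[2])/r[2]
    near=np.hypot(W[...,0]-sk[0],W[...,1]-sk[1])
    m=(near<.05)&(abs(W[...,2]-.063)<.005); p=W[m]
    print(n,"collar",m.sum(),np.median(p[:,2]),cv2.minEnclosingCircle(p[:,:2].astype(np.float32)),sk)
    m=(near<.15)&(abs(W[...,2]-.037)<.006); print("housing",rect(W[m][:,:2]))
    m=(abs(W[...,2]-.202)<.006)&(near<.2); print("motor top",m.sum(),cv2.minEnclosingCircle(W[m][:,:2].astype(np.float32)) if m.sum() else "")
    # tall obstacles
    for nm,lo,hi in (("z>.15",.15,.3),):
        m=((W[...,2]>lo)&(W[...,2]<hi)).astype(np.uint8); k,L,S,C=cv2.connectedComponentsWithStats(m)
        for i in range(1,k):
            if S[i,4]>15: print("tall",S[i,4],np.median(W[L==i],0).round(3))
s=dict(np.load("top.npz"))["image"][:,:,::-1]
a=cv2.resize(s[130:245,130:260],None,fx=5,fy=5,interpolation=3)[:, :600]; b=cv2.resize(s[160:240,345:425],(575,575))
cv2.imwrite("pics/crop1.png",np.hstack([cv2.resize(a,(400,400)),cv2.resize(b,(400,400))]))
s=dict(np.load("scene.npz"))["image"][:,:,::-1]
E
```

```text
top c1 167 z [0.106 0.129 0.131] wing>.12 (array([0.536 , 0.3578]), array([0.0442, 0.0138]), 62.2) mean [0.5357 0.3565 0.1283]
  lid 377 ((0.5363177061080933, 0.35932907462120056), 0.030533593147993088)
top c2 135 z [0.116 0.129 0.131] wing>.12 (array([0.5509, 0.2217]), array([0.0429, 0.0119]), 25.2) mean [0.5507 0.2215 0.1286]
  lid 382 ((0.551995038986206, 0.22369474172592163), 0.030061157420277596)
top collar 463 0.06384565223260931 ((0.5220655202865601, -0.15933769941329956), 0.035144224762916565) [ 0.51994698 -0.1572135   0.063     ]
housing (array([ 0.5378, -0.1926]), array([0.2024, 0.1304]), -64.3)
motor top 909 ((0.5732765793800354, -0.2660375237464905), 0.032332394272089005)
tall 1237 [ 0.572 -0.257  0.202]
tall 178 [0.54  0.005 0.181]
tall 1978 [0.212 0.03  0.224]
scene c1 192 z [0.098 0.123 0.13 ] wing>.12 (array([0.5401, 0.3596]), array([0.0437, 0.0144]), 63.0) mean [0.5417 0.3591 0.1268]
  lid 203 ((0.539581835269928, 0.3583199381828308), 0.031222250312566757)
scene c2 96 z [0.097 0.127 0.131] wing>.12 (array([0.5548, 0.2233]), array([0.0457, 0.0116]), 26.9) mean [0.5578 0.2254 0.1277]
  lid 259 ((0.554902970790863, 0.2225436121225357), 0.031059183180332184)
scene collar 225 0.06248952183749612 ((0.5256456136703491, -0.16118569672107697), 0.03572540357708931) [ 0.51994698 -0.1572135   0.063     ]
housing (array([ 0.5319, -0.1648]), array([0.2544, 0.1516]), -71.4)
motor top 361 ((0.5771960616111755, -0.2665161192417145), 0.032465752214193344)
tall 30 [ 0.171 -0.577  0.215]
tall 37 [ 0.143 -0.475  0.221]
tall 2508 [0.208 0.045 0.222]
tall 941 [ 0.566 -0.561  0.191]
tall 675 [ 0.586 -0.254  0.198]
tall 140 [0.549 0.007 0.178]
```

View pics/crop1.png

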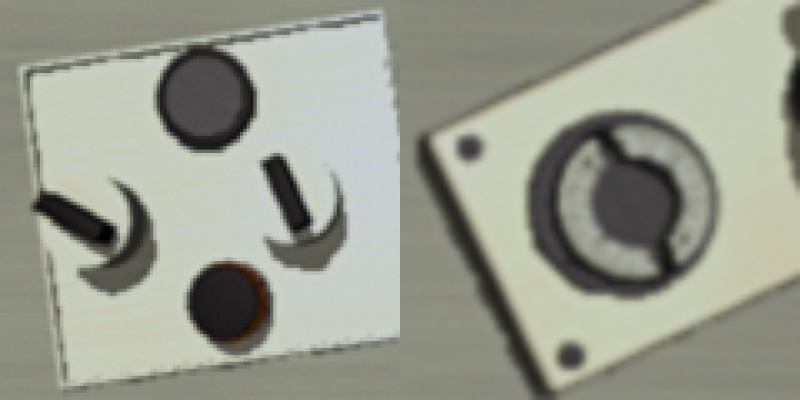

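Crop: the tray pair is clear. The socket slots run from (605,140) to (668,262) in the crop, a line at about 26° in world, which agrees with the housing axis. Canister 2's wing is at about 26° and canister 1's at about 62.5°. I'll go to canister 2 first.

```bash
cat >> h.py <<'E'
def go(x,y,z,yawdeg,o=None):
    o=o or robot.get_obs(); p=o["tool_pos"]; r=o["ee_rot"]
    from scipy.spatial.transform import Rotation as R
    Rm=R.from_euler("xyz",r).as_matrix(); d=Rm.T@(np.array([x,y,z])-p)
    t=(np.degrees(r[2])-yawdeg+90)%180-90   # + turn about tool z (down) lowers yaw
    print("shift",d.round(4),"turn(10deg)",round(t/10,3),"| at",p.round(4),"rpy",r.round(4),"q6",o["joint_positions"][5].round(2)," F",o["wrist_force"].round(2),"w",round(o["width"],4),"ff",round(o["finger_force"],1),"t",o["time"])
E
python3 -c "
from h import *
go(.5525,.2225,.25,26)"
```

```text
shift [ 0.5919 -0.6156 -0.083 ] turn(10deg) -1.043 | at [ 0.1475 -0.5293  0.1656] rpy [-3.1396e+00 -2.0000e-04  2.7180e-01] q6 -0.1  F [-0.38  0.71  1.04] w 0.0941 ff 0.0 t 0.1
```

Emit:
{"api": "carry_out", "payload": {
  "steps": [
    [[0,0,-0.06],0,-1],
    [[0.04,-0.042,-0.084],-0.1,-1],
    [[0.08,-0.084,-0.084],-0.2,-1],
    [[0.12,-0.126,-0.084],-0.3,-1],
    [[0.16,-0.168,-0.084],-0.4,-1],
    [[0.2,-0.21,-0.084],-0.5,-1],
    [[0.24,-0.252,-0.084],-0.6,-1],
    [[0.28,-0.294,-0.084],-0.7,-1],
    [[0.32,-0.336,-0.084],-0.8,-1],
    [[0.36,-0.378,-0.084],-1,-1]
  ]
}}

```text
time: 1.35
tool_pos: [0.3933, -0.0672, 0.2504]
ee_rot: [3.141, 0.0, 0.447]
wrist_force: [0.7, 0.5, 0.5]
width: 0.0939
finger_force: 0.0
```

```bash
python3 -c "
from h import *
go(.5525,.2225,.15,26)"
```

```text
shift [ 0.2688 -0.1924  0.1003] turn(10deg) -0.037 | at [ 0.3933 -0.0672  0.2504] rpy [3.1412 0.     0.4473] q6 0.81  F [0.7  0.53 0.45] w 0.0939 ff 0.0 t 1.35
```

Emit:
{"api": "carry_out", "payload": {
  "steps": [
    [[0.05,-0.036,0],0,-1],
    [[0.1,-0.072,0],0,-1],
    [[0.15,-0.108,0],0,-1],
    [[0.2,-0.144,0.0],0,-1],
    [[0.24,-0.172,0.0],0,-1],
    [[0.269,-0.193,0.05],-0.05,-1],
    [[0.269,-0.193,0.1],-0.05,-1],
    [[0.269,-0.193,0.1],-0.05,-1],
    [[0.269,-0.193,0.1],-0.05,-1]
  ]
}}

```text
time: 2.48
tool_pos: [0.5533, 0.2212, 0.1528]
ee_rot: [3.141, -0.003, 0.455]
wrist_force: [0.4, -0.6, 1.2]
width: 0.0939
finger_force: 0.0
```

Run:
```python
from h import *
go(.5525,.2225,.089,26)
s=robot.snapshot("scene"); p=proj(s,robot.get_obs()["tool_pos"]).astype(int); print(p)
cv2.imwrite("pics/g1.png",cv2.resize(s["image"][max(p[1]-70,0):p[1]+70,p[0]-80:p[0]+80,::-1],(640,560),interpolation=2))
```

```text
shift [-0.0003 -0.0016  0.0638] turn(10deg) 0.005 | at [0.5533 0.2212 0.1528] rpy [ 3.141e+00 -2.800e-03  4.546e-01] q6 1.4  F [ 0.41 -0.58  1.16] w 0.0939 ff 0.0 t 2.475
[268 185]
```

View pics/g1.png

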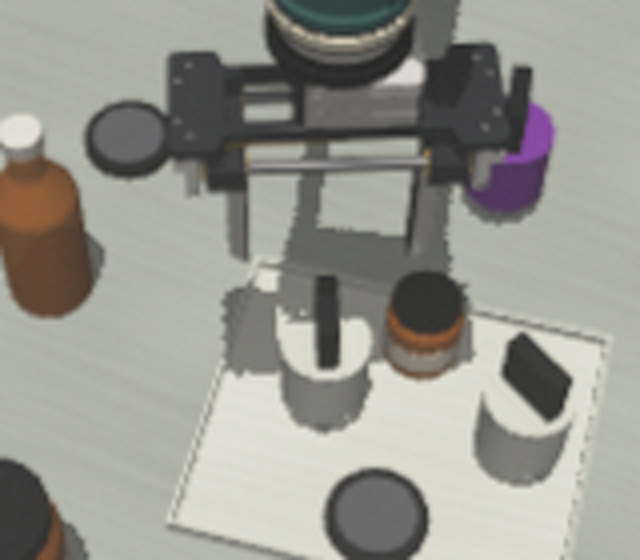

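The open fingers straddle canister 2's wing, which is at (327,320) in the crop, with the small jar clear to the right. Lowering and gripping.

Emit:
{"api": "carry_out", "payload": {
  "steps": [
    [[0,-0.001,0.04],0,-1],
    [[0,-0.001,0.064],0,-1],
    [[0,-0.001,0.064],0,-1],
    [[0,-0.001,0.064],0,1],
    [[0,-0.001,0.064],0,1],
    [[0,-0.001,0.064],0,1],
    [[0,-0.001,0.064],0,1],
    [[0,-0.001,0.064],0,1],
    [[0,-0.001,0.064],0,1]
  ]
}}

```text
time: 3.65
tool_pos: [0.5518, 0.222, 0.0865]
ee_rot: [3.142, 0.0, 0.455]
wrist_force: [-0.0, -0.0, -0.1]
width: 0.0377
finger_force: 0.0
```

Emit:
{"api": "carry_out", "payload": {
  "steps": [
    [[0,0,0],0,1],
    [[0,0,0],0,1],
    [[0,0,0],0,1],
    [[0,0,0],0,1],
    [[0,0,0],0,1],
    [[0,0,0],0,1]
  ]
}}

```text
time: 4.4
tool_pos: [0.5518, 0.2221, 0.0866]
ee_rot: [3.142, 0.0, 0.455]
wrist_force: [-0.0, 0.7, -0.2]
width: 0.0132
finger_force: 30.0
```

Gripped (13–14 mm, 30 N). Lifting to weigh.

Emit:
{"api": "carry_out", "payload": {
  "steps": [
    [[0,0,-0.02],0,1],
    [[0,0,-0.04],0,1],
    [[0,0,-0.06],0,1],
    [[0,0,-0.06],0,1],
    [[0,0,-0.06],0,1],
    [[0,0,-0.06],0,1],
    [[0,0,-0.06],0,1]
  ]
}}

```text
time: 5.28
tool_pos: [0.5513, 0.2219, 0.1455]
ee_rot: [-3.141, 0.002, 0.455]
wrist_force: [-0.2, 0.3, -2.5]
width: 0.0132
finger_force: 30.0
```

Emit:
{"api": "carry_out", "payload": {
  "steps": [
    [[0,0,0],0,1],
    [[0,0,0],0,1]
  ]
}}

```text
time: 5.52
tool_pos: [0.5518, 0.222, 0.1465]
ee_rot: [3.142, 0.0, 0.455]
wrist_force: [-0.7, -1.0, -2.1]
width: 0.0127
finger_force: 30.0
```

About 2.5 N, so canister 2 is the empty one. I'll set it back in the same place and release it.

Emit:
{"api": "carry_out", "payload": {
  "steps": [
    [[0,0,0.03],0,1],
    [[0,0,0.05],0,1],
    [[0,0,0.056],0,1],
    [[0,0,0.06],0,1],
    [[0,0,0.06],0,1],
    [[0,0,0.06],0,-1],
    [[0,0,0.06],0,-1],
    [[0,0,0.06],0,-1],
    [[0,0,0.06],0,-1],
    [[0,0,0.06],0,-1]
  ]
}}

```text
time: 6.78
tool_pos: [0.5519, 0.222, 0.0867]
ee_rot: [3.142, -0.0, 0.455]
wrist_force: [0.0, 1.1, -0.2]
width: 0.0596
finger_force: 0.0
```

Emit:
{"api": "carry_out", "payload": {
  "steps": [
    [[0,0,0],0,-1],
    [[0,0,0],0,-1],
    [[0,0,-0.03],0,-1],
    [[0,0,-0.07],0,-1],
    [[0,0,-0.1],0,-1],
    [[0,0,-0.1],0,-1]
  ]
}}

```text
time: 7.52
tool_pos: [0.5536, 0.2226, 0.19]
ee_rot: [3.14, -0.007, 0.455]
wrist_force: [-0.5, 0.3, 0.4]
width: 0.0942
finger_force: 0.0
```

```bash
python3 -c "
from h import *
go(.538,.3585,.15,62.5)
s=robot.snapshot('top'); W=cloud(s); I=s['image'].astype(int)
m=(np.hypot(W[...,0]-.536,W[...,1]-.358)<.05)&(W[...,2]>.118)&(W[...,2]<.14)&(I.max(-1)<70); print(m.sum(),rect(W[m][:,:2]))"
```

```text
shift [ 0.0455 -0.1289  0.0402] turn(10deg) -3.642 | at [0.5536 0.2226 0.19  ] rpy [ 3.1404 -0.0067  0.4551] q6 1.4  F [-0.45  0.27  0.41] w 0.0942 ff 0.0 t 7.525
0 (array([0., 0.]), array([0., 0.]), 0.0)
```

Emit:
{"api": "carry_out", "payload": {
  "steps": [
    [[0.012,-0.034,0],-1,-1],
    [[0.024,-0.068,0],-2,-1],
    [[0.036,-0.102,0],-3,-1],
    [[0.0465,-0.129,0.0],-3.64,-1],
    [[0.0465,-0.129,0.0],-3.64,-1],
    [[0.0465,-0.129,0.04],-3.64,-1],
    [[0.0465,-0.129,0.04],-3.64,-1],
    [[0.0465,-0.129,0.04],-3.64,-1]
  ]
}}

```text
time: 8.57
tool_pos: [0.5371, 0.3574, 0.1468]
ee_rot: [-3.142, 0.001, 1.089]
wrist_force: [0.8, 0.2, 1.1]
width: 0.0939
finger_force: 0.0
```

Run:
```python
from h import *
go(.538,.3585,.087,62.5)
s=robot.snapshot("scene"); W=cloud(s);I=s['image'].astype(int)
m=(np.hypot(W[...,0]-.539,W[...,1]-.358)<.05)&(W[...,2]>.118)&(W[...,2]<.135)&(I.max(-1)<70); print(m.sum(),rect(W[m][:,:2]))
m=(np.hypot(W[...,0]-.554,W[...,1]-.223)<.05)&(W[...,2]>.118)&(W[...,2]<.135)&(I.max(-1)<70); print("c2",m.sum(),rect(W[m][:,:2]))
```

```text
shift [0.0014 0.0003 0.0598] turn(10deg) -0.012 | at [0.5371 0.3574 0.1468] rpy [-3.1415e+00  7.0000e-04  1.0887e+00] q6 0.98  F [0.84 0.19 1.09] w 0.0939 ff 0.0 t 8.575
114 (array([0.5393, 0.3582]), array([0.045 , 0.0148]), 62.7)
c2 69 (array([0.556, 0.225]), array([0.0438, 0.0103]), 25.8)
```

Emit:
{"api": "carry_out", "payload": {
  "steps": [
    [[0.0015,0,0.04],0,-1],
    [[0.0015,0,0.06],0,-1],
    [[0.0015,0,0.06],0,-1],
    [[0.0015,0,0.06],0,1],
    [[0.0015,0,0.06],0,1],
    [[0.0015,0,0.06],0,1],
    [[0.0015,0,0.06],0,1],
    [[0.0015,0,0.06],0,1],
    [[0.0015,0,0.06],0,1],
    [[0.0015,0,0.06],0,1]
  ]
}}

```text
time: 9.88
tool_pos: [0.5376, 0.3597, 0.0865]
ee_rot: [-3.142, 0.0, 1.09]
wrist_force: [0.7, 0.2, -0.3]
width: 0.0275
finger_force: 0.0
```

Emit:
{"api": "carry_out", "payload": {
  "steps": [
    [[0,0,0],0,1],
    [[0,0,0],0,1],
    [[0,0,0],0,1],
    [[0,0,0],0,1],
    [[0,0,0],0,1]
  ]
}}

```text
time: 10.5
tool_pos: [0.5377, 0.3596, 0.0866]
ee_rot: [3.141, 0.0, 1.09]
wrist_force: [-0.2, -1.0, -0.3]
width: 0.0132
finger_force: 30.0
```

Emit:
{"api": "carry_out", "payload": {
  "steps": [
    [[0,0,-0.02],0,1],
    [[0,0,-0.06],0,1],
    [[0,0,-0.1],0,1],
    [[0,0,-0.15],0,1],
    [[0,0,-0.2],0,1],
    [[0,0,-0.21],0,1],
    [[0,0,-0.21],0,1],
    [[0,0,-0.21],0,1],
    [[0,0,-0.21],0,1]
  ]
}}

```text
time: 11.62
tool_pos: [0.5369, 0.3593, 0.2934]
ee_rot: [-3.139, 0.005, 1.09]
wrist_force: [0.2, -0.3, -6.1]
width: 0.013
finger_force: 30.0
```

Run:
```python
from h import *
go(.5239,-.160,.20,25.5)
s=robot.snapshot("scene"); p=proj(s,robot.get_obs()["tool_pos"]).astype(int); print(p)
cv2.imwrite("pics/g2.png",cv2.resize(s["image"][max(p[1]-70,0):p[1]+90,max(p[0]-80,0):p[0]+80,::-1],(560,560),interpolation=2))
```

```text
shift [-0.4661  0.2287  0.0949] turn(10deg) 3.697 | at [0.5369 0.3593 0.2934] rpy [-3.1386  0.0047  1.0904] q6 0.98  F [ 0.2  -0.34 -6.13] w 0.013 ff 30.0 t 11.625
[333 164]
```

View pics/g2.png

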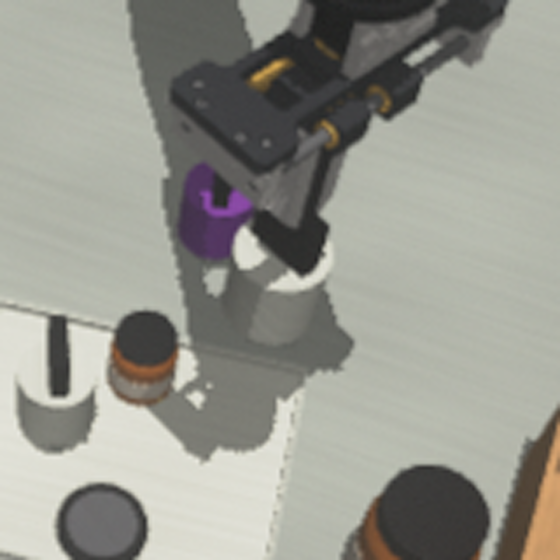

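6.1 N, so canister 1 is the full one. It hangs upright at (275,280) in the crop, and the empty one stands on the tray at (58,400). Carrying it to the socket over the bottle (foot at about 0.21 m).

Emit:
{"api": "carry_out", "payload": {
  "steps": [
    [[-0.03,0.015,0],0.2,1],
    [[-0.08,0.039,0],0.5,1],
    [[-0.13,0.064,0],0.9,1],
    [[-0.18,0.088,0],1.3,1],
    [[-0.23,0.113,0],1.7,1],
    [[-0.28,0.137,0],2.1,1],
    [[-0.33,0.162,0],2.5,1],
    [[-0.38,0.186,0],2.9,1],
    [[-0.42,0.206,0],3.3,1],
    [[-0.45,0.221,0],3.6,1]
  ]
}}

```text
time: 12.92
tool_pos: [0.5249, -0.1436, 0.296]
ee_rot: [-3.141, 0.001, 0.458]
wrist_force: [-0.5, 1.1, -5.9]
width: 0.013
finger_force: 30.0
```

Run:
```python
from h import *
go(.5239,-.160,.17,25.5)
```

```text
shift [-0.0081  0.0143  0.126 ] turn(10deg) 0.076 | at [ 0.5249 -0.1436  0.296 ] rpy [-3.1414e+00  9.0000e-04  4.5830e-01] q6 0.74  F [-0.47  1.09 -5.91] w 0.013 ff 30.0 t 12.925
```

Emit:
{"api": "carry_out", "payload": {
  "steps": [
    [[-0.008,0.0145,0],0.08,1],
    [[-0.008,0.0145,0.05],0.08,1],
    [[-0.008,0.0145,0.1],0.08,1],
    [[-0.008,0.0145,0.126],0.08,1],
    [[-0.008,0.0145,0.126],0.08,1],
    [[-0.008,0.0145,0.126],0.08,1],
    [[-0.008,0.0145,0.126],0.08,1]
  ]
}}

```text
time: 13.8
tool_pos: [0.5263, -0.1583, 0.1733]
ee_rot: [3.138, -0.003, 0.449]
wrist_force: [0.0, 0.4, -5.7]
width: 0.0127
finger_force: 30.0
```

Run:
```python
from h import *
o=robot.get_obs(); go(.5239,-.160,.1466,25.5,o)
s=robot.snapshot("scene"); W=cloud(s); I=s["image"].astype(int); p=o["tool_pos"]
from scipy.optimize import least_squares
near=np.hypot(W[...,0]-p[0],W[...,1]-p[1]); zf=p[2]-.0836
# drum side fit r=.030
m=(near<.045)&(W[...,2]>zf+.026)&(W[...,2]<zf+.074)&(I.max(-1)>40); q=W[m]
f=least_squares(lambda c:np.hypot(q[:,0]-c[0]-c[2]*(q[:,2]-zf-.05),q[:,1]-c[1]-c[3]*(q[:,2]-zf-.05))-.030,[p[0],p[1],0,0],loss="soft_l1",f_scale=.001)
print("drum",len(q),f.x.round(4),np.abs(f.fun).mean())
m=(near<.05)&(W[...,2]>.041)&(W[...,2]<.0595); q=W[m]
f=least_squares(lambda c:np.hypot(q[:,0]-c[0],q[:,1]-c[1])-.034,p[:2],loss="soft_l1",f_scale=.001)
print("collar side",len(q),f.x.round(4),np.abs(f.fun).mean())
s0=dict(np.load("scene.npz"));W0=cloud(s0); n0=np.hypot(W0[...,0]-.524,W0[...,1]+.16)
for nm,Wx in(("top",cloud(dict(np.load("top.npz")))),("scene",W0)):
    n0=np.hypot(Wx[...,0]-.524,Wx[...,1]+.16); m=(n0<.045)&(Wx[...,2]>.043)&(Wx[...,2]<.0595); q=Wx[m]; q=q[np.hypot(q[:,0]-.524,q[:,1]+.16)>.028]
    f=least_squares(lambda c:np.hypot(q[:,0]-c[0],q[:,1]-c[1])-.034,[.524,-.16],loss="soft_l1",f_scale=.001); print(nm,"collar side0",len(q),f.x.round(4),np.abs(f.fun).mean())
u,v=proj(s,[.524,-.16,.1]).astype(int)
cv2.imwrite("pics/s1.png",cv2.resize(s["image"][v-40:v+40,u-50:u+50,::-1],(750,600),interpolation=2))
```

```text
shift [-0.003   0.0004  0.0267] turn(10deg) 0.02 | at [ 0.5263 -0.1583  0.1733] rpy [ 3.1382 -0.0032  0.4486] q6 0.73  F [ 0.01  0.4  -5.68] w 0.0127 ff 30.0 t 13.8
drum 261 [ 0.5281 -0.1585 -0.0154 -0.0029] 0.0008896930120791037
collar side 294 [ 0.529 -0.157] 0.007630785873216186
top collar side0 344 [ 0.523  -0.1591] 0.004146872092893791
scene collar side0 198 [ 0.5265 -0.1603] 0.0031113128365287566
```

View pics/s1.png

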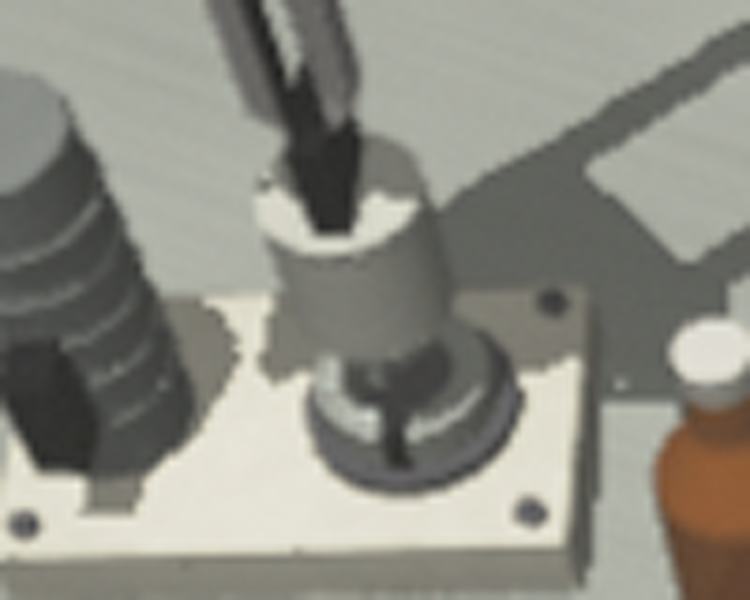

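The canister (drum at (350,260)) hangs just above the collar, with its slot mark at (395,440). Combining both cameras, the TCP target is about (0.524, -0.160). I'll settle closer in and check.

Emit:
{"api": "carry_out", "payload": {
  "steps": [
    [[0,0,0.01],0,1],
    [[0,0,0.018],0,1],
    [[0,0,0.018],0,1],
    [[0,0,0.018],0,1],
    [[0,0,0.018],0,1],
    [[0,0,0.018],0,1]
  ]
}}

```text
time: 14.6
tool_pos: [0.5251, -0.1581, 0.153]
ee_rot: [3.141, -0.0, 0.448]
wrist_force: [0.4, 0.2, -6.1]
width: 0.0129
finger_force: 30.0
```

Run:
```python
from h import *
go(.524,-.160,.1466,25.5)
```

```text
shift [-0.0018  0.0012  0.0064] turn(10deg) 0.017 | at [ 0.5251 -0.1581  0.153 ] rpy [ 3.1411e+00 -4.0000e-04  4.4810e-01] q6 0.73  F [ 0.45  0.24 -6.1 ] w 0.0129 ff 30.0 t 14.6
```

Emit:
{"api": "carry_out", "payload": {
  "steps": [
    [[-0.0018,0.0012,0],0.02,1],
    [[-0.0018,0.0012,0.002],0.02,1],
    [[-0.0018,0.0012,0.004],0.02,1],
    [[-0.0018,0.0012,0.006],0.02,1],
    [[-0.0018,0.0012,0.008],0.02,1],
    [[-0.0018,0.0012,0.009],0.02,1],
    [[-0.0018,0.0012,0.01],0.02,1],
    [[-0.0018,0.0012,0.01],0.02,1],
    [[-0.0018,0.0012,0.01],0.02,1]
  ]
}}

```text
time: 15.72
tool_pos: [0.5238, -0.1599, 0.1426]
ee_rot: [3.142, 0.0, 0.445]
wrist_force: [-0.3, -0.2, -6.1]
width: 0.0129
finger_force: 30.0
```

Foot is about 4 mm in with no contact force. Going on down.

Emit:
{"api": "carry_out", "payload": {
  "steps": [
    [[0,0,0.003],0,1],
    [[0,0,0.005],0,1],
    [[0,0,0.007],0,1],
    [[0,0,0.009],0,1],
    [[0,0,0.011],0,1],
    [[0,0,0.012],0,1],
    [[0,0,0.013],0,1],
    [[0,0,0.014],0,1],
    [[0,0,0.0145],0,1],
    [[0,0,0.0145],0,1]
  ]
}}

```text
time: 16.98
tool_pos: [0.5242, -0.16, 0.1289]
ee_rot: [3.141, -0.001, 0.445]
wrist_force: [-0.3, 0.1, -2.8]
width: 0.013
finger_force: 30.0
```

Emit:
{"api": "carry_out", "payload": {
  "steps": [
    [[0,0,0],0,1],
    [[0,0,0],0,1]
  ]
}}

```text
time: 17.23
tool_pos: [0.5242, -0.16, 0.1288]
ee_rot: [3.141, -0.001, 0.445]
wrist_force: [0.1, 0.3, -1.6]
width: 0.0128
finger_force: 30.0
```

Floor contact is at TCP z = 0.129, as predicted, so the canister is fully home. Twisting clockwise.

Emit:
{"api": "carry_out", "payload": {
  "steps": [
    [[0,0,0],0.5,1],
    [[0,0,0],1.1,1],
    [[0,0,0],1.7,1],
    [[0,0,0],2.3,1],
    [[0,0,0],2.9,1],
    [[0,0,0],3.5,1],
    [[0,0,0],4.1,1],
    [[0,0,0],4.7,1],
    [[0,0,0],5.2,1],
    [[0,0,0],5.2,1]
  ]
}}

```text
time: 18.48
tool_pos: [0.5238, -0.1602, 0.1288]
ee_rot: [3.141, -0.001, -0.462]
wrist_force: [-1.3, -0.7, -0.2]
width: 0.0129
finger_force: 30.0
```

```bash
python3 -c "
from h import *
go(.524,-.160,.1288,-34.5); print(robot.get_obs()['wrist_torque'])"
```

```text
shift [ 0.0001 -0.0003 -0.    ] turn(10deg) 0.802 | at [ 0.5238 -0.1602  0.1288] rpy [ 3.1411e+00 -7.0000e-04 -4.6210e-01] q6 1.63  F [-1.25 -0.65 -0.22] w 0.0129 ff 30.0 t 18.475
[-0.03757646  0.28499029 -0.00252453]
```

Emit:
{"api": "carry_out", "payload": {
  "steps": [
    [[0,0,0],0.4,1],
    [[0,0,0],0.7,1],
    [[0,0,0],0.9,1],
    [[0,0,0],1.0,1],
    [[0,0,0],1.0,1]
  ]
}}

```text
time: 19.1
tool_pos: [0.524, -0.1602, 0.1288]
ee_rot: [3.141, -0.001, -0.637]
wrist_force: [-0.2, -1.1, 2.2]
width: 0.0127
finger_force: 30.2
```

```bash
python3 -c "
from h import *
go(.524,-.160,.1288,-34.5); print(robot.get_obs()['wrist_torque'])"
```

```text
shift [-0.0001 -0.0002  0.    ] turn(10deg) -0.2 | at [ 0.524  -0.1602  0.1288] rpy [ 3.1414e+00 -1.1000e-03 -6.3700e-01] q6 1.81  F [-0.22 -1.09  2.24] w 0.0127 ff 30.2 t 19.1
[-0.17004798  0.39945147  0.12173602]
```

Emit:
{"api": "carry_out", "payload": {
  "steps": [
    [[0,0,0],0.2,1],
    [[0,0,0],0.3,1],
    [[0,0,0],0.3,1]
  ]
}}

```text
time: 19.48
tool_pos: [0.5241, -0.1601, 0.1288]
ee_rot: [3.142, -0.001, -0.69]
wrist_force: [-2.3, -0.7, 3.8]
width: 0.0131
finger_force: 30.9
```

```bash
python3 -c "
from h import *
go(.524,-.160,.1288,-34.5); print(robot.get_obs()['wrist_torque'])"
```

```text
shift [-0.0001 -0.0001 -0.    ] turn(10deg) -0.502 | at [ 0.5241 -0.1601  0.1288] rpy [ 3.1416e+00 -1.1000e-03 -6.8980e-01] q6 1.86  F [-2.27 -0.66  3.79] w 0.0131 ff 30.9 t 19.475
[-0.16660834  0.49074143  0.37463238]
```

The torque is rising at about 64°, so this is the stop. Releasing and retreating.

Emit:
{"api": "carry_out", "payload": {
  "steps": [
    [[0,0,0],-0.1,1],
    [[0,0,0],-0.1,-1],
    [[0,0,0],-0.1,-1],
    [[0,0,0],-0.1,-1],
    [[0,0,0],-0.1,-1],
    [[0,0,0],-0.1,-1],
    [[0,0,0],-0.1,-1],
    [[0,0,-0.02],-0.1,-1],
    [[0,0,-0.06],-0.1,-1],
    [[0,0,-0.12],-0.1,-1]
  ]
}}

```text
time: 20.72
tool_pos: [0.5227, -0.1595, 0.2472]
ee_rot: [3.14, 0.005, -0.673]
wrist_force: [0.7, -1.1, 0.5]
width: 0.0937
finger_force: 0.0
```

Emit:
{"api": "carry_out", "payload": {
  "steps": [
    [[-0.05,0,0],0,-1],
    [[-0.1,0,0],0,-1],
    [[-0.15,0,0],0,-1],
    [[-0.2,0,0],0,-1],
    [[-0.2,0,0],0,-1],
    [[-0.2,0,0],0,-1]
  ]
}}

```text
time: 21.48
tool_pos: [0.3679, -0.0356, 0.2484]
ee_rot: [-3.141, -0.001, -0.672]
wrist_force: [0.1, -0.0, 0.0]
width: 0.0937
finger_force: 0.0
```

Run:
```python
from h import *
o=robot.get_obs(); print(o["tool_pos"],o["wrist_force"],o["width"],o["time"])
S=[robot.snapshot(n) for n in("top","scene")]
for s in S:
    W=cloud(s); I=s['image'].astype(int)
    for nm,x,y,z in(("c1",.524,-.16,.17),("c2",.553,.223,.128)):
        m=(np.hypot(W[...,0]-x,W[...,1]-y)<.045)&(abs(W[...,2]-z)<.010)&(I.max(-1)<70); print(nm,m.sum(),rect(W[m][:,:2]),np.percentile(W[m][:,2],[50,90]))
cv2.imwrite("pics/end.png",cv2.resize(np.hstack([s["image"][:,:,::-1] for s in S]),(800,300)))
```

```text
[ 0.36788619 -0.0356212   0.24842357] [ 0.10086733 -0.01385532  0.04453532] 0.09369928529822348 21.475
c1 181 (array([ 0.5204, -0.1584]), array([0.0438, 0.0139]), -35.1) [0.17057781 0.17295376]
c2 123 (array([0.5519, 0.2219]), array([0.043 , 0.0117]), 25.0) [0.12876702 0.13096774]
c1 89 (array([ 0.5246, -0.1585]), array([0.0431, 0.0156]), -36.1) [0.16826947 0.1714763 ]
c2 75 (array([0.5571, 0.2243]), array([0.0445, 0.0117]), 26.7) [0.12776299 0.13030268]
```

View pics/end.png

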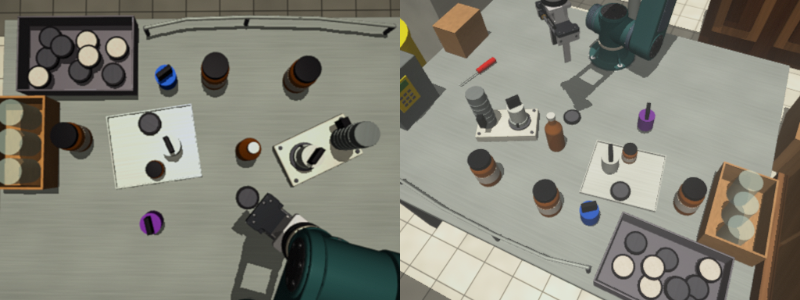

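The full canister stands in the socket at (315,155), its wing turned about 61° and its top at 0.170 m. The empty one is upright on the tray at (172,148), the bystanders have not moved, and the gripper is clear.

```bash
python3 -c "
from bench import robot
print(robot.close_job())"
```

```text
the job is handed in; nothing more can be done
None
```

The full canister (canister 1, about 6.1 N) is locked in the bayonet socket, pushed home and twisted about 61° clockwise to its stop; the empty one (about 2.5 N) stands upright on the tray, no bystander was disturbed, and the job is handed in (no verdict was returned).

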